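# Collect the drilled pedal enclosure from under the bench clamp into the parts tote

## Task

Draw the drilled enclosure out of the catch tray from under the clamp's pad without knocking it against the clamp, lay it flat, face up, on the gray steel plate and let go. Then take it again afresh and gently stand it upright in the tote on its plain end, drilled end up, like the enclosure already stored there, which must stay standing where it is. Leave the hand tools where they lie.

Things in the scene. Friction and masses are not known exactly. Their poses are not given: they have to be found in the camera images.
- enclosure: the closed enclosure to collect, orange enamel, a box 112 x 60 x 42 mm (its x, y, z), 0.18 kg. Origin: centre of its underside. x runs from the plain end to the drilled end, z out of its face. Starts face up in the tray, drilled end under the clamp's pad, plain end towards the robot. The drilled end has two 11 mm holes in its end wall, three 8 mm holes in the face beside
- enclosure_plain_end (a point): centre of the plain end wall of the enclosure to collect (axes as its body), 56 mm from the middle
- enclosure_drilled_end (a point): centre of the drilled end wall of the enclosure to collect, 56 mm from the middle
- tray: shallow aluminium catch tray, fixed, 165 x 158 mm, floor 4 mm thick, 12 mm high walls 4 mm thick at the sides and back, open at the front (its -x side, x = -80 mm). Origin on the steel plate, nearly under the enclosure's middle. x points from the open front to the clamp
- clamp: black cast-iron clamp, fixed, frame and origin as the tray. Post 36 x 34 mm at x = 138 mm; arm 130 to 160 mm high from the post to a 38 mm round boss on the screw; 14 mm steel screw at x = 55 mm with a 34 mm swivel pad below and an 80 mm cross bar along y on top, 195 mm high (all heights from the steel plate)
- pad (a point): centre of the underside of the clamp's swivel pad (34 mm diameter), 57 mm above the steel plate, 11 mm above the lying enclosure
- tote: gray plastic tote, open on top, fixed, outside 240 x 160 x 55 mm (x, y, z), walls and floor 5 mm thick. Origin: centre of its underside, on the steel plate; x along its long side. The stored enclosure stands at its +x end (far from the robot); the -x half is free
- stored: an identical enclosure already standing in the tote on its plain end, drilled end up (its x axis points up); origin at the centre of its base-plate face, 56 mm above the tote floor
- step_bit: titanium-coated step drill bit lying on the plate, 80 mm long, 25 mm thick, along its x; origin under its middle
- punch: steel center punch lying on the plate, 110 mm long, 11 mm thick, along its x; origin under its middle
- deburrer: chrome deburring tool lying on the plate, 130 mm long, 15 mm thick, along its x; origin under its middle
- steel_plate: gray steel plate on the bench under everything, fixed, 500 x 1100 x 6 mm, its top 6 mm above the bench; origin at the centre of its underside
Mind the look-alikes: they are no part of the job. What is shaped like the enclosure but blue or purple is not meant. Leave any purple look-alike of the stored alone.

How it is judged:
On the way:
1. the enclosure lies flat and face up on the steel plate, out of the tray, let go and at rest (height (world z) of enclosure below 0.009 m and angle between enclosure's own z axis and vertical below 0.03 rad and contact force between enclosure and the fingers below 0.2 N and linear speed of enclosure below 0.02 m/s), for 0.2 s.
At the end, for the whole second after the job is handed in: The enclosure stands in the tote on its plain end, drilled end up, within 0.1 rad of upright, its plain end within 5 mm of the tote floor, released and at rest; the stored enclosure still stands (within 0.1 rad) within 20 mm of where it was (angle between each of enclosure, stored's own x axis and vertical below 0.1 rad and z of enclosure_plain_end in the frame of tote between 0 and 0.01 m and x of enclosure in the frame of tote between -0.115 and 0.115 m and y of enclosure in the frame of tote between -0.075 and 0.075 m and linear speed of each of enclosure, stored below 0.02 m/s and angular speed of each of enclosure, stored below 0.2 rad/s and distance of stored from where it was at the start of the episode below 0.02 m); the robot touches nothing.
It fails at once if the enclosure is knocked against the clamp (over 5 N) (contact force between enclosure and clamp above 5 N).
It fails at once if the enclosure is slammed into the tote (over 40 N) (contact force between enclosure and tote above 40 N).
It fails at once if the stored enclosure is tipped (angle between stored's own x axis and vertical above 0.35 rad).
It fails at once if a hand tool is moved by more than 30 mm (distance of any of step_bit, punch, deburrer from where it was at the start of the episode above 0.03 m).
It also fails if it takes over 62 s, if anything falls off the work surface, if the arm or the gripper's body presses on something with over 40 N, if the wrist force passes 120 N, or if a joint passes its speed limit or range.

## Robot

A 6-joint arm with a two-finger parallel gripper is mounted at the origin on the work surface. World frame = base frame: x ahead of the robot, y to its left, z up, the work surface at z = 0. Lengths are in m, angles in rad, forces in N, time in s.
With the tool pointing down it reaches from about 0.35 to 0.775 m from the base axis. Payload 7.3 kg.
Tool frame: the origin (TCP) lies on the centre line of the jaws, within the pads' length; the fingertips stand 11 mm ahead of it and the grasp point (between the pads) lies 8 mm behind it; z points along the fingers, y is the direction in which the jaws open and shut (so a half turn about z gives the same grasp; the last joint's range is limited). The gripper opens to 92 mm and grips with 3 to 60 N. Pads are 19 mm wide; open, the fingers measure 130 mm over their backs; the gripper's body (75 mm by 190 mm) begins 47 mm behind the grasp point.
Start: joints at [1.177, 0.342, 1.524, -0, 1.275, -0.146], TCP at [0.129, 0.509, 0.238] pointing down, gripper open.
Joint ranges: [-2.53, 2.53], [-0.77, 2.02], [0.04, 2.7], [-1, 4.14], [0.28, 2.66], [-3.11, 3.11]. Speed limits (rad/s): [2.57, 2.57, 3.14, 3.14, 3.14, 3.14].

## Interface

Orientations are given as [roll, pitch, yaw] about the fixed x, y, z axes, in that order (R = Rz(yaw) Ry(pitch) Rx(roll)).
In Python, from cell import robot gives the robot as it stands.
- The arm moves only by the tool jog_arm, never from a script. Its argument "deltas" is one flat list of numbers, 6 for each row, row after row: the shift along the world's x, y, z in units of 0.1 m (1.0 is 0.1 m), then the turn, a rotation vector about the world's x, y, z in units of 90 degrees (1.0 is 90 degrees). A call has 1 to 5 rows; each row is the pose to reach, as a shift and turn from the pose commanded when the call began; what a row does not reach only later rows make up. A row lasts 1/12 s, in which the tool goes at most 41.7 mm and 7.16 degrees, less where a joint would pass 70% of its speed; a pose out of reach is approached as far as the arm can. A call with a number of a shift or a turn outside -1 to 1 is refused whole. A call with a gripper value outside its range is refused whole. "claw" is the opening, from 0 (shut) to 1 (fully open), set as the call begins (left out, the last holds). The fingers move at their own pace and stop on an object; "newtons" is the grip in N (left out, the last holds). Time passes only in rows, so rows that repeat a pose let the fingers close. It gives the time, the measured TCP pose, the force and the opening at its end, in the units of the state.
- robot.observe(): the state, without advancing time (a new reading comes with each control period).
- robot.read_camera(name): name is "scene" or "top"; returns the picture (420x560x3 uint8, red, green, blue); there is no depth.
- robot.camera_params(name): a dict with "fx", "fy", "cx", "cy" (pixels), "k1" (the pictures are not rectified: a ray, as slopes to the right and down, at radius r is drawn at 1 + k1 r^2 times it, then the intrinsics apply), "R" (3x3) and "t" (3): a world point X has camera coordinates R X + t. Camera axes: x right, y down, z forward; pixel columns grow to the right and rows downward; lengths in m; the calibration is good to about 2 mm. A picture is of the moment at which its call begins. camera_params takes no time and is no camera call.
- robot.hand_in(): hands the job in, once; it reports no verdict.
The state is a dict: "time": time; "qpos": joint angles; "qvel": joint speeds; "joint_efforts": joint torques, N m; "tool_pos": TCP position; "tool_rot": TCP orientation; "contact_force": force on the tool from outside, world axes, zero at the start; "torque": the same for the moment, N m; "opening": finger opening in m.
Only numpy, scipy, OpenCV 4.12 (cv2) and the standard library are available. Lean on these libraries where they do the work, as an engineer would, in place of code of your own. Each camera call takes 0.05 s, during which the arm holds its last target. There are 200 camera calls.

## Working session

There is one attempt and no reset: what is moved stays moved. The work goes in short steps, Python scripts to look and compute and a tool call to move; the robot and the scene stay as the last step left them, time stands still between calls to the robot, and variables do not carry over. Pictures are saved under pics/ and viewed, about 8 in all and at most 12, crops included, and the job is handed in when it is done.

Besides the shell and the picture viewer there is one more tool, called after "Request:" as name(argument=value, ...) on one line, values as JSON. jog_arm: Moves the arm, as the interface text tells. Its arguments: {"type":"object","properties":{"deltas":{"type":"array","items":{"type":"number"}},"claw":{"type":"number"},"newtons":{"type":"number"}},"required":["deltas"]}

```bash
mkdir -p pics; ls; cat > h.py <<'E'
import numpy as np, cv2
from cell import robot
def snap(n,f):
    im=robot.read_camera(n); cv2.imwrite(f'pics/{f}.png',im[:,:,::-1]); return im
def ray(n,uv):
    p=robot.camera_params(n); K=np.array([[p['fx'],0,p['cx']],[0,p['fy'],p['cy']],[0,0,1.]])
    q=np.array([(uv[0]-p['cx'])/p['fx'],(uv[1]-p['cy'])/p['fy']]); s=q.copy()
    for _ in range(30): s=q/(1+p['k1']*(s@s))
    R=np.array(p['R']);t=np.array(p['t'])
    d=R.T@np.array([s[0],s[1],1]); return -R.T@t,d
def onz(n,uv,z):
    o,d=ray(n,np.array(uv,float)); return (o+d*(z-o[2])/d[2])
def proj(n,X):
    p=robot.camera_params(n); c=np.array(p['R'])@np.array(X)+np.array(p['t']); s=c[:2]/c[2]; s=s*(1+p['k1']*(s@s))
    return np.array([s[0]*p['fx']+p['cx'],s[1]*p['fy']+p['cy']])
E
python3 - <<'E'
from h import *
a=snap('scene','s0');b=snap('top','t0')
for n in('scene','top'):
    p=robot.camera_params(n);print(n,p)
print(robot.observe())
E
```

```text
pics
scene {'fx': 495.80216165307303, 'fy': 495.80216165307303, 'cx': 271.05983675376206, 'cy': 205.7287139170014, 'k1': 0.002783704076340414, 'R': array([[ 0.41508485,  0.90975857, -0.00662662],
       [ 0.63274813, -0.29391484, -0.71641041],
       [-0.65370817,  0.29317813, -0.69764762]]), 't': array([-0.36512277, -0.2330498 ,  1.64987049])}
top {'fx': 464.3636094453446, 'fy': 464.3636094453446, 'cx': 284.6943557478324, 'cy': 219.1555574246852, 'k1': 0.049519149076282375, 'R': array([[-0.01140883, -0.99982869,  0.01457521],
       [-0.99218587,  0.00950807, -0.12440578],
       [ 0.12424588, -0.01588064, -0.99212437]]), 't': array([0.17103872, 0.47276641, 1.55081671])}
{'time': 0.1, 'qpos': array([ 1.17701079e+00,  3.42646418e-01,  1.52489607e+00,  1.25784157e-05,
        1.27540123e+00, -1.46003534e-01]), 'qvel': array([-1.98435722e-04, -1.08346702e-03, -2.90240518e-03, -1.05389956e-07,
       -1.32193083e-03,  9.06270594e-04]), 'joint_efforts': array([ 2.24005860e-03, -4.31998372e+01, -2.44698822e+01,  7.18538370e-02,
        5.25746634e-02, -3.42423459e-05]), 'tool_pos': array([0.12860453, 0.5086575 , 0.23712676]), 'tool_rot': array([-3.14025771e+00, -2.08460779e-04,  2.89380685e+00]), 'contact_force': array([-0.59684769,  0.17034704,  0.22387532]), 'torque': array([-0.01903564,  0.00851199,  0.03560302]), 'opening': 0.09165116124184149}
```

View pics/s0.png

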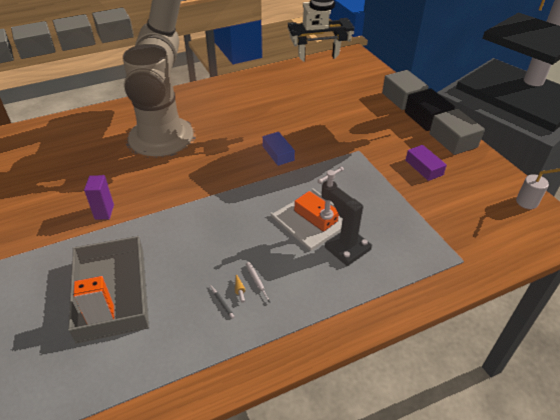

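View pics/t0.png

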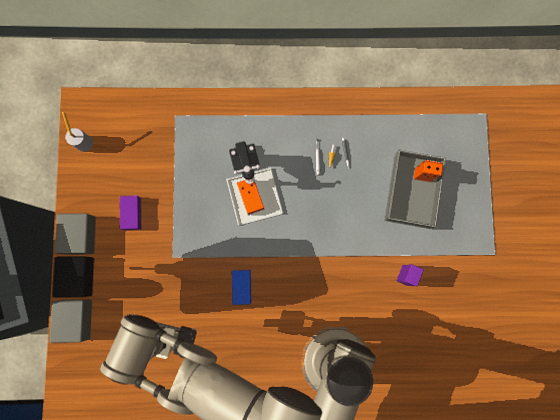

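Scene: the target is the orange box in the tray, top (250,197) and scene (317,210). Possible mix-ups:
- stored orange box, standing in the tote: top (430,170), scene (92,300)
- blue box: top (241,287), scene (279,148)
- purple lying box: top (130,212), scene (426,162)
- purple standing box: top (410,275), scene (99,198)

I choose the orange one lying under the clamp. Next I check it in a close crop and measure.

```bash
python3 - <<'E'
from h import *
a=cv2.imread('pics/s0.png');b=cv2.imread('pics/t0.png')
A=cv2.resize(a[160:270,260:385],None,fx=3.2,fy=3.2,interpolation=cv2.INTER_CUBIC)
B=cv2.resize(b[135:235,215:295],None,fx=5,fy=3.52*1.42,interpolation=cv2.INTER_CUBIC)
H=max(A.shape[0],B.shape[0]);pad=lambda i:cv2.copyMakeBorder(i,0,H-i.shape[0],0,0,cv2.BORDER_CONSTANT)
cv2.imwrite('pics/c0.png',np.hstack([pad(A),pad(B)]))
def mask(im):
    h=cv2.cvtColor(im,cv2.COLOR_BGR2HSV); return cv2.inRange(h,(3,170,120),(14,255,255))
m=mask(b)
for c in cv2.findContours(m,0,2)[0]:
    if cv2.contourArea(c)<60: continue
    r=cv2.minAreaRect(c); bp=cv2.boxPoints(r); print('orange',r)
    for q in bp: print(q.round(1),onz('top',q,.052).round(4))
# tote: dark gray outer, tray
g=cv2.cvtColor(b,cv2.COLOR_BGR2GRAY)
roi=np.zeros_like(g);roi[140:240,375:460]=1
print('plate',g[200,350],'tote',g[200,415],g[185,394])
for v in [(237,220),(228,180),(250,170)]:print(b[v[1],v[0]])
E
```

```text
orange ((372.2000732421875, 401.6000061035156), (20.57182502746582, 47.404640197753906), 26.56505012512207)
[352.4 418.2] [-0.1633 -0.0399  0.052 ]
[373.6 375.8] [-0.0362 -0.1122  0.052 ]
[392. 385.] [-0.0647 -0.1697  0.052 ]
[370.8 427.4] [-0.191  -0.0968  0.052 ]
orange ((495.74114990234375, 384.13531494140625), (34.590126037597656, 96.25410461425781), 85.60128784179688)
[446.4 370.6] [-0.0216 -0.3455  0.052 ]
[542.4 363.2] [ 0.0007 -0.6503  0.052 ]
[545.1 397.7] [-0.1037 -0.6483  0.052 ]
[449.1 405.1] [-0.1261 -0.3468  0.052 ]
orange ((162.2698974609375, 367.30029296875), (30.646360397338867, 35.81525421142578), 23.428691864013672)
[141.1 377.6] [-0.0298  0.627   0.052 ]
[155.3 344.8] [0.07   0.5855 0.052 ]
[183.4 357. ] [0.0305 0.4954 0.052 ]
[169.2 389.8] [-0.0687  0.5378  0.052 ]
orange ((121.0, 378.0), (158.0, 82.0), 0.0)
[ 42. 419.] [-0.1438  0.9238  0.052 ]
[ 42. 337.] [0.1022 0.9407 0.052 ]
[200. 337.] [0.0915 0.4438 0.052 ]
[200. 419.] [-0.1579  0.4394  0.052 ]
orange ((443.4615783691406, 331.1922912597656), (24.514516830444336, 9.60969066619873), 11.309932708740234)
[430.5 333.5] [ 0.0938 -0.3016  0.052 ]
[432.4 324.1] [ 0.1235 -0.3094  0.052 ]
[456.4 328.9] [ 0.1079 -0.386   0.052 ]
[454.5 338.3] [ 0.0783 -0.3779  0.052 ]
orange ((306.3516540527344, 242.52462768554688), (313.0057067871094, 506.6676025390625), 89.74980163574219)
[52.3 87.1] [0.9303 0.9493 0.052 ]
[559.   84.9] [ 0.9269 -0.7805  0.052 ]
[560.4 397.9] [-0.1042 -0.6955  0.052 ]
[ 53.7 400.1] [-0.0896  0.8925  0.052 ]
plate 150 tote 126 122
[215 229 232]
[127 136 140]
[54 60 65]
```

View pics/c0.png

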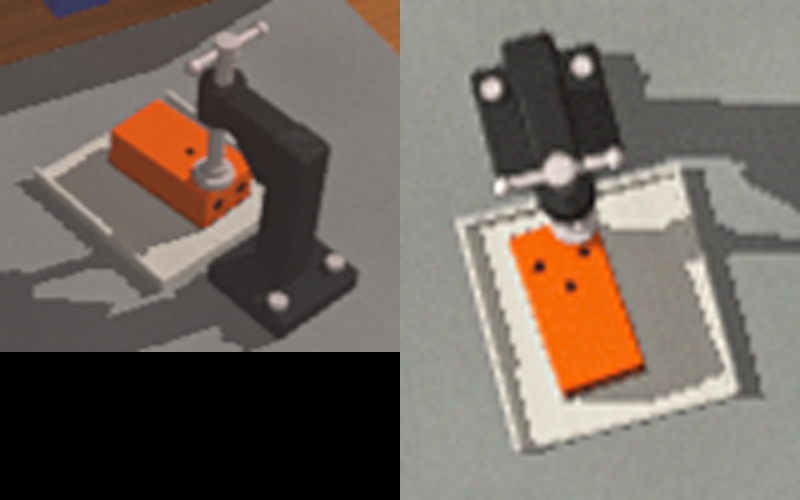

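The crop confirms it: orange, three holes in the face, two in the end wall, drilled end under the pad. Now exact poses.

```bash
python3 - <<'E'
from h import *
a=cv2.imread('pics/s0.png');b=cv2.imread('pics/t0.png')
def big(im,x0,x1,y0,y1,lo,hi,s=4):
    h=cv2.cvtColor(cv2.resize(im[y0:y1,x0:x1],None,fx=s,fy=s,interpolation=cv2.INTER_CUBIC),cv2.COLOR_BGR2HSV)
    m=cv2.inRange(h,lo,hi); c=max(cv2.findContours(m,0,1)[0],key=cv2.contourArea)
    return ((c[:,0]+.5)/s-.5+[x0,y0]).astype(np.float32)
c=big(b,225,280,165,230,(4,200,190),(13,255,255))
X=np.array([onz('top',q,.052)[:2] for q in c]).astype(np.float32)
r=cv2.minAreaRect(X);print('encl',r,cv2.boxPoints(r).round(4).tolist())
ap=cv2.approxPolyDP(c,1.2,True)[:,0] if c.ndim==3 else cv2.approxPolyDP(c[:,None],1.2,True)[:,0]
for q in ap: print(q.round(1),onz('top',q,.052)[:2].round(4))
# stored top z=.006+.005+.112=.123
c=big(b,410,450,150,190,(4,200,190),(13,255,255)); 
for q in cv2.approxPolyDP(c[:,None],1.0,True)[:,0]: print('st',q.round(1),onz('top',q,.123)[:2].round(4))
# tray corners from crop picks (outer top rim, z=.018); tote corners on rim z=.061
for px in [(457,218),(686,165),(738,388),(522,452)]:
    q=((px[0]-400)/5+215-.4,px[1]/5+135-.4);print('tray',onz('top',q,.018)[:2].round(4))
T=cv2.resize(b[135:240,375:470],None,fx=6,fy=5.7,interpolation=cv2.INTER_CUBIC);S=cv2.resize(a[225:350,40:160],None,fx=0.01+4,fy=4.8)
cv2.imwrite('pics/c1.png',cv2.resize(b[135:240,375:470],None,fx=6,fy=5.7,interpolation=cv2.INTER_CUBIC))
p,d=onz('top',(558,0),0),0
for nm in ('top','scene'):
    P=robot.camera_params(nm);print(nm,'cam at',(-np.array(P['R']).T@P['t']).round(3))
E
```

```text
encl ((0.5549925565719604, 0.2828773558139801), (0.10954203456640244, 0.057333435863256454), 19.163755416870117) [[0.49380001425743103, 0.2919999957084656], [0.5127000212669373, 0.2378000020980835], [0.616100013256073, 0.27379998564720154], [0.5972999930381775, 0.3278999924659729]]
[237.4 182.4] [0.5982 0.3247]
[247.4 212.6] [0.4948 0.2912]
[262.6 206.9] [0.5138 0.2401]
[254.1 183.6] [0.5935 0.2683]
[250.9 186.1] [0.585  0.2793]
[250.1 183.9] [0.5927 0.2818]
[245.9 182.9] [0.5962 0.2961]
[243.9 180.1] [0.6057 0.3028]
st [441.6 164.1] [ 0.6374 -0.3428]
st [439.1 163.6] [ 0.6392 -0.3348]
st [439.6 162.1] [ 0.6441 -0.3367]
st [433.9 162.6] [ 0.6427 -0.318 ]
st [432.6 161.1] [ 0.6477 -0.3143]
st [428.1 161.6] [ 0.6462 -0.2997]
st [427.6 160.1] [ 0.6512 -0.2983]
st [425.1 159.9] [ 0.6521 -0.2902]
st [415.1 168.1] [ 0.6252 -0.2567]
st [413.6 177.9] [ 0.5931 -0.2505]
st [422.9 171.9] [ 0.6125 -0.2812]
st [440.1 174.9] [ 0.602  -0.3362]
tray [0.6202 0.3668]
tray [0.6564 0.2086]
tray [0.4999 0.1742]
tray [0.4572 0.322 ]
top cam at [0.278 0.191 1.595]
scene cam at [ 1.378 -0.22   0.982]
```

View pics/c1.png

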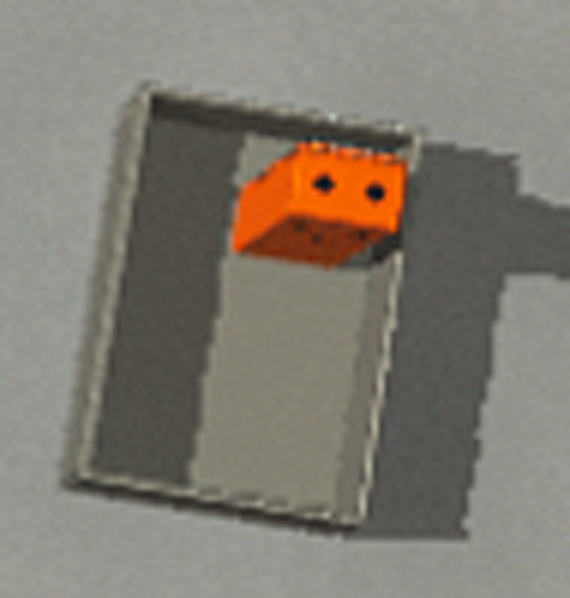

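```bash
python3 - <<'E'
from h import *
f=lambda px:(px[0]/6+375-.4,px[1]/5.7+135-.4)
C=np.array([onz('top',f(p),.061)[:2] for p in [(147,92),(420,133),(360,528),(82,476)]]);print('tote rim',C.round(4).tolist(),C.mean(0))
ax=(C[0]+C[1]-C[2]-C[3])/2;print(np.linalg.norm(ax),np.degrees(np.arctan2(ax[1],ax[0])), np.linalg.norm(C[0]-C[1]),np.linalg.norm(C[2]-C[3]))
S=np.array([onz('top',f(p),.123)[:2] for p in [(302,143),(407,160),(392,228),(290,208)]]);print('stored top',S.round(4).tolist(),S.mean(0))
for q in [(173,256),(494,254),(174,115),(487,113)]:print('plate',onz('top',q,.006)[:2].round(3))
for q in [(319,175),(318,140),(332,165),(348,165),(344,138)]:print('tools',onz('top',q,.012)[:2].round(3))
# scene check of enclosure: predicted corners vs image
c,y=np.array([.5552,.2828]),np.radians(19.2);u=np.array([np.cos(y),np.sin(y)]);v=np.array([-u[1],u[0]])
a=cv2.imread('pics/s0.png')
h=cv2.cvtColor(a,cv2.COLOR_BGR2HSV);m=cv2.inRange(h,(3,180,100),(14,255,255));m[:,:285]=0;m[:185]=0;m[240:]=0;m[:,350:]=0
ct=max(cv2.findContours(m,0,1)[0],key=cv2.contourArea)
print(cv2.approxPolyDP(ct,1.5,True)[:,0].tolist())
for s,t in[(-1,-1),(-1,1),(1,1),(1,-1)]:print(proj('scene',[*(c+.056*s*u+.03*t*v),.052]).round(1),proj('scene',[*(c+.056*s*u+.03*t*v),.010]).round(1))
E
```

```text
tote rim [[0.7005, -0.224], [0.6738, -0.3763], [0.4386, -0.331], [0.4706, -0.1787]] [ 0.57089434 -0.2774989 ]
0.23688274415175165 -11.031808332451572 0.15461485847316989 0.1555982621913754
stored top [[0.6527, -0.2896], [0.6422, -0.3456], [0.6029, -0.3356], [0.6151, -0.2815]] [ 0.62824195 -0.31308683]
plate [0.355 0.546]
plate [ 0.351 -0.546]
plate [0.85  0.551]
plate [ 0.848 -0.553]
tools [0.63  0.045]
tools [0.755 0.046]
tools [ 0.665 -0.001]
tools [ 0.665 -0.057]
tools [ 0.762 -0.046]
[[307, 192], [295, 201], [295, 210], [324, 230], [336, 221], [338, 214], [335, 208], [331, 206], [334, 216], [330, 220], [323, 220], [319, 216], [319, 211], [324, 207], [324, 201]]
[293.8 200. ] [293.4 210.9]
[308.9 189.6] [308.2 200.6]
[339.7 210. ] [338.3 221. ]
[324.6 221.3] [323.5 232.3]
```

Request:
jog_arm(deltas=[0.2,-0.12,0,0,0,0.02,0.4,-0.24,0,0,0,0.04,0.6,-0.36,0,0,0,0.06,0.8,-0.48,0,0,0,0.08,0.98,-0.6,0,0,0,0.093], claw=0.87)

```text
time: 0.52
tool_pos: [0.2276, 0.4482, 0.2374]
tool_rot: [-3.141, -0.0, 3.042]
contact_force: [-0.3, 0.9, -0.6]
opening: 0.0797
```

Request:
jog_arm(deltas=[0.2,-0.12,0,0,0,0.02,0.4,-0.24,0,0,0,0.04,0.6,-0.36,0,0,0,0.06,0.8,-0.48,0,0,0,0.08,0.98,-0.6,0,0,0,0.093])

```text
time: 0.93
tool_pos: [0.3257, 0.3881, 0.2374]
tool_rot: [-3.141, -0.0, -3.096]
contact_force: [-0.2, -0.0, 0.1]
opening: 0.0799
```

Request:
jog_arm(deltas=[0.2,-0.12,0,0,0,0.02,0.4,-0.24,0,0,0,0.04,0.6,-0.36,0,0,0,0.06,0.8,-0.48,0,0,0,0.08,0.98,-0.6,0,0,0,0.093])

```text
time: 1.35
tool_pos: [0.4237, 0.3281, 0.2373]
tool_rot: [-3.141, -0.001, -2.95]
contact_force: [0.2, 0.1, -0.4]
opening: 0.0799
```

Request:
jog_arm(deltas=[0.2,-0.12,-0.1,0,0,0.02,0.4,-0.24,-0.2,0,0,0.04,0.6,-0.36,-0.3,0,0,0.06,0.8,-0.48,-0.45,0,0,0.08,0.98,-0.58,-0.6,0,0,0.093])

```text
time: 1.77
tool_pos: [0.5219, 0.27, 0.1769]
tool_rot: [-3.141, -0.0, -2.804]
contact_force: [-0.1, 0.2, 0.5]
opening: 0.0801
```

```bash
cat > st.py <<'E'
from h import *
from scipy.spatial.transform import Rotation as R
o=robot.observe(); M=R.from_euler('xyz',o['tool_rot']).as_matrix()
print('t',o['time'],'pos',o['tool_pos'].round(4),'q',o['qpos'].round(3),'open',round(o['opening'],4),'F',o['contact_force'].round(1))
print('toolz',M[:,2].round(3),'tooly',M[:,1].round(3),'az',np.degrees(np.arctan2(M[1,1],M[0,1])).round(2))
E
python3 st.py
```

```text
t 1.7667 pos [0.5219 0.27   0.1769] q [ 0.347  0.507  1.436 -0.     1.199 -1.561] open 0.0801 F [-0.1  0.2  0.5]
toolz [ 0. -0. -1.] tooly [-0.331  0.944 -0.   ] az 109.35
```

Request:
jog_arm(deltas=[0,0,-0.2,0,0,0,0,0,-0.4,0,0,0,0,0,-0.6,0,0,0,0,0,-0.75,0,0,0,0,0,-0.85,0,0,0])

```text
time: 2.18
tool_pos: [0.5197, 0.2705, 0.0905]
tool_rot: [3.142, -0.003, -2.805]
contact_force: [-0.2, -0.0, -0.0]
opening: 0.0801
```

Request:
jog_arm(deltas=[0,0,-0.15,0,0,0,0,0,-0.3,0,0,0,0,0,-0.45,0,0,0,0,0,-0.57,0,0,0,0,0,-0.57,0,0,0])

```text
time: 2.6
tool_pos: [0.5193, 0.2705, 0.0333]
tool_rot: [3.142, -0.004, -2.805]
contact_force: [-0.5, -0.5, -0.6]
opening: 0.0801
```

```bash
python3 st.py; python3 - <<'E'
from h import *
a=snap('scene','s1')
cv2.imwrite('pics/c2.png',cv2.resize(a[130:280,230:400,::-1],None,fx=4,fy=4,interpolation=cv2.INTER_CUBIC))
E
```

```text
t 2.6 pos [0.5193 0.2705 0.0333] q [ 0.349  0.679  1.579  0.     0.889 -1.558] open 0.0801 F [-0.5 -0.5 -0.6]
toolz [-0.004 -0.001 -1.   ] tooly [-0.33   0.944  0.   ] az 109.28
```

View pics/c2.png

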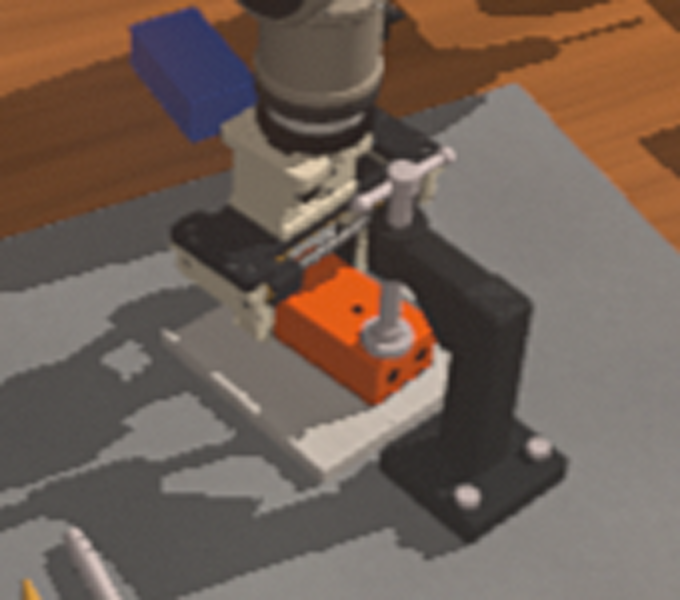

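The fingers straddle the plain end (crop (265,310)), and the gripper body stays clear of the cross bar at (400,180). Closing.

Request:
jog_arm(deltas=[0,0,0,0,0,0,0,0,0,0,0,0,0,0,0,0,0,0,0,0,0,0,0,0,0,0,0,0,0,0], claw=0.3, newtons=30)

```text
time: 3.07
tool_pos: [0.5213, 0.2712, 0.0367]
tool_rot: [3.141, 0.002, -2.805]
contact_force: [-0.9, -0.4, 4.1]
opening: 0.0597
```

Request:
jog_arm(deltas=[0,0,0,0,0,0,0,0,0,0,0,0,0,0,0.01,0,0,0,0,0,0.02,0,0,0,0,0,0.03,0,0,0])

```text
time: 3.48
tool_pos: [0.5203, 0.2708, 0.0384]
tool_rot: [3.142, -0.001, -2.805]
contact_force: [0.1, 0.2, -1.7]
opening: 0.0594
```

```bash
python3 st.py
```

```text
t 3.4833 pos [0.5203 0.2708 0.0384] q [ 0.349  0.671  1.575  0.     0.896 -1.558] open 0.0594 F [ 0.1  0.2 -1.7]
toolz [-0.001 -0.    -1.   ] tooly [-0.33   0.944  0.   ] az 109.29
```

Request:
jog_arm(deltas=[-0.1,-0.035,0.01,0,0,0,-0.25,-0.087,0.01,0,0,0,-0.4,-0.14,0.01,0,0,0,-0.55,-0.192,0.01,0,0,0,-0.7,-0.245,0.01,0,0,0])

```text
time: 3.9
tool_pos: [0.4498, 0.2461, 0.0395]
tool_rot: [3.142, -0.001, -2.805]
contact_force: [0.5, -0.1, -2.0]
opening: 0.0597
```

Request:
jog_arm(deltas=[-0.1,-0.035,0.05,0,0,0,-0.2,-0.07,0.15,0,0,0,-0.25,-0.085,0.3,0,0,0,-0.25,-0.085,0.5,0,0,0,-0.25,-0.085,0.6,0,0,0])

```text
time: 4.32
tool_pos: [0.4258, 0.2381, 0.1013]
tool_rot: [3.141, 0.001, -2.805]
contact_force: [0.9, 0.1, -0.7]
opening: 0.0599
```

Request:
jog_arm(deltas=[0,-0.1,0,0,0,-0.06,0,-0.2,0,0,0,-0.12,0,-0.3,0,0,0,-0.18,0,-0.4,0,0,0,-0.24,0,-0.5,0,0,0,-0.304])

```text
time: 4.73
tool_pos: [0.4254, 0.1875, 0.0996]
tool_rot: [-3.141, -0.001, 2.996]
contact_force: [0.1, 0.5, -2.0]
opening: 0.0602
```

Request:
jog_arm(deltas=[0,-0.1,0,0,0,-0.06,0,-0.2,0,0,0,-0.12,0,-0.3,0,0,0,-0.18,0,-0.4,0,0,0,-0.24,0,-0.5,0,0,0,-0.304])

```text
time: 5.15
tool_pos: [0.4255, 0.1375, 0.0996]
tool_rot: [-3.141, -0.0, 2.518]
contact_force: [0.6, 0.4, -2.2]
opening: 0.0594
```

Request:
jog_arm(deltas=[0.05,-0.1,0,0,0,-0.06,0.1,-0.2,0,0,0,-0.12,0.15,-0.3,0,0,0,-0.18,0.2,-0.4,0,0,0,-0.24,0.25,-0.5,0,0,0,-0.304])

```text
time: 5.57
tool_pos: [0.4508, 0.0875, 0.0996]
tool_rot: [-3.141, -0.0, 2.041]
contact_force: [0.7, 0.3, -2.6]
opening: 0.0598
```

Request:
jog_arm(deltas=[0.06,-0.06,0,0,0,-0.06,0.12,-0.12,0,0,0,-0.12,0.18,-0.18,0,0,0,-0.18,0.24,-0.24,0,0,0,-0.24,0.3,-0.3,0,0,0,-0.302])

```text
time: 5.98
tool_pos: [0.4808, 0.0576, 0.0996]
tool_rot: [-3.141, -0.0, 1.566]
contact_force: [-0.0, 0.4, -1.0]
opening: 0.0597
```

```bash
python3 st.py; python3 - <<'E'
from h import *
a=snap('scene','s2')
cv2.imwrite('pics/c3.png',cv2.resize(a[100:350,120:400,::-1],None,fx=2.4,fy=2.4,interpolation=cv2.INTER_CUBIC))
E
```

```text
t 5.9833 pos [0.4808 0.0576 0.0996] q [-0.039  0.434  1.819  0.     0.889 -0.035] open 0.0597 F [-0.   0.4 -1. ]
toolz [-0.  0. -1.] tooly [ 1.    -0.004 -0.   ] az -0.25
```

View pics/c3.png

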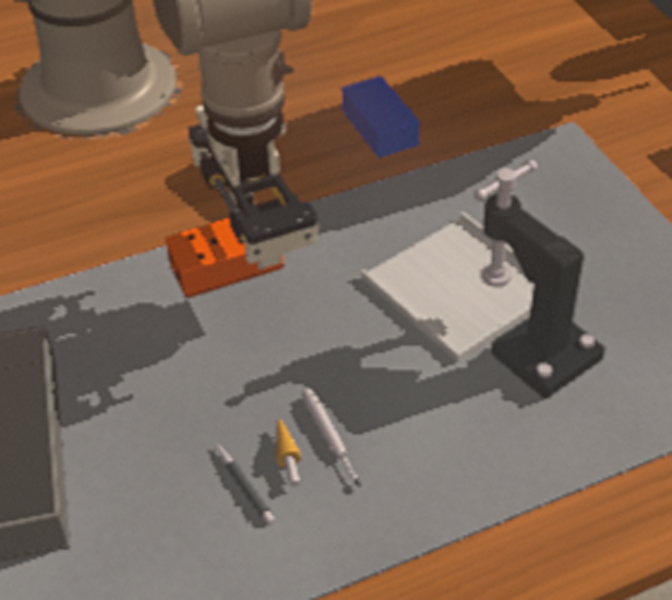

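The box is out and held level over the plate at crop (225,260), drilled end toward the tote, tray empty. Lowering.

Request:
jog_arm(deltas=[0,0,-0.12,0,0,0,0,0,-0.24,0,0,0,0,0,-0.36,0,0,0,0,0,-0.48,0,0,0,0,0,-0.58,0,0,0])

```text
time: 6.45
tool_pos: [0.4802, 0.0582, 0.0409]
tool_rot: [-3.141, -0.0, 1.573]
contact_force: [-0.8, -0.5, -2.1]
opening: 0.06
```

Request:
jog_arm(deltas=[0,0,-0.02,0,0,0,0,0,-0.04,0,0,0,0,0,-0.06,0,0,0,0,0,-0.07,0,0,0,0,0,-0.07,0,0,0])

```text
time: 6.87
tool_pos: [0.481, 0.058, 0.035]
tool_rot: [3.141, 0.0, 1.571]
contact_force: [0.1, -0.1, -1.2]
opening: 0.0598
```

Request:
jog_arm(deltas=[0,0,-0.01,0,0,0,0,0,-0.02,0,0,0,0,0,-0.02,0,0,0])

```text
time: 7.12
tool_pos: [0.4809, 0.058, 0.0328]
tool_rot: [3.141, 0.0, 1.571]
contact_force: [-0.4, -1.1, -1.6]
opening: 0.0603
```

Request:
jog_arm(deltas=[0,0,-0.01,0,0,0,0,0,-0.01,0,0,0,0,0,-0.01,0,0,0])

```text
time: 7.37
tool_pos: [0.4809, 0.058, 0.0326]
tool_rot: [3.141, 0.0, 1.571]
contact_force: [-1.9, 0.6, 8.8]
opening: 0.0599
```

Request:
jog_arm(deltas=[0,0,-0.01,0,0,0,0,0,-0.01,0,0,0,0,0,-0.01,0,0,0])

```text
time: 7.62
tool_pos: [0.4809, 0.058, 0.0326]
tool_rot: [3.141, 0.0, 1.571]
contact_force: [-4.8, 0.5, 19.6]
opening: 0.0598
```

Request:
jog_arm(deltas=[0,0,0.01,0,0,0,0,0,0.015,0,0,0,0,0,0.015,0,0,0])

```text
time: 7.87
tool_pos: [0.4809, 0.058, 0.0326]
tool_rot: [3.141, 0.0, 1.571]
contact_force: [-1.5, 0.2, 6.5]
opening: 0.0597
```

Request:
jog_arm(deltas=[0,0,0,0,0,0,0,0,0,0,0,0,0,0,0,0,0,0,0,0,0,0,0,0,0,0,0,0,0,0], claw=0.9)

```text
time: 8.28
tool_pos: [0.4807, 0.058, 0.0321]
tool_rot: [-3.141, 0.0, 1.571]
contact_force: [-0.9, -0.1, -0.0]
opening: 0.0823
```

Request:
jog_arm(deltas=[0,0,0.1,0,0,0,0,0,0.3,0,0,0,0,0,0.5,0,0,0,0,0,0.75,0,0,0,0,0,1,0,0,0])

```text
time: 8.7
tool_pos: [0.4804, 0.058, 0.1338]
tool_rot: [-3.141, -0.0, 1.571]
contact_force: [0.6, -0.2, 0.0]
opening: 0.0823
```

Request:
jog_arm(deltas=[0,-0.1,0.1,0,0,0,0,-0.2,0.2,0,0,0,0,-0.4,0.4,0,0,0,0,-0.6,0.4,0,0,0,0,-0.8,0.4,0,0,0])

```text
time: 9.12
tool_pos: [0.4807, -0.0237, 0.1729]
tool_rot: [3.14, 0.0, 1.571]
contact_force: [-0.0, 0.9, -0.6]
opening: 0.0826
```

Request:
jog_arm(deltas=[0,-0.2,0,0.07,0,0,0,-0.4,0,0.14,0,0,0,-0.6,0,0.21,0,0,0,-0.8,0,0.28,0,0,0,-1,0,0.35,0,0])

```text
time: 9.53
tool_pos: [0.4803, -0.1242, 0.1726]
tool_rot: [3.138, -0.555, 1.572]
contact_force: [0.6, 0.0, -0.2]
opening: 0.0827
```

```bash
python3 st.py; python3 - <<'E'
from h import *
a=snap('scene','s3');b=snap('top','t3')
A=cv2.resize(a[100:300,80:360,::-1],None,fx=2.1,fy=2.1,interpolation=cv2.INTER_CUBIC)
cv2.imwrite('pics/c4.png',A)
for n,im,(x0,x1,y0,y1) in(('top',b,(240,330,170,260)),('scene',a,(170,300,160,270))):
    s=4;h=cv2.cvtColor(cv2.resize(im[y0:y1,x0:x1,::-1],None,fx=s,fy=s,interpolation=cv2.INTER_CUBIC),cv2.COLOR_BGR2HSV)
    m=cv2.inRange(h,(3,180,60),(14,255,255))
    cs=[c for c in cv2.findContours(m,0,1)[0] if cv2.contourArea(c)>300]
    for c in cs:
        q=(c[:,0]+.5)/s-.5+[x0,y0]; X=np.array([onz(n,p,.048)[:2] for p in q]).astype(np.float32)
        print(n,cv2.minAreaRect(X)); print(q.min(0),q.max(0))
        for p in cv2.approxPolyDP(q.astype(np.float32)[:,None],1.2,True)[:,0]: print(p.round(1),onz(n,p,.048)[:2].round(4))
E
```

```text
t 9.5333 pos [ 0.4803 -0.1242  0.1726] q [-0.675  0.512  1.584  0.431  1.427 -0.821] open 0.0827 F [ 0.6  0.  -0.2]
toolz [ 0.003  0.527 -0.85 ] tooly [ 1.    -0.001  0.003] az -0.06
top ((0.34102925658226013, 0.11194176971912384), (0.18538887798786163, 0.008292623795568943), 89.4061508178711)
[273.625 256.875] [329.375 259.375]
[273.6 257.4] [0.3445 0.2046]
[274.9 258.9] [0.3395 0.2005]
[279.6 257.6] [0.3435 0.1847]
[279.4 259.4] [0.3377 0.1856]
[280.9 259.4] [0.3376 0.1806]
[280.6 257.6] [0.3434 0.1814]
[284.4 259.4] [0.3375 0.169 ]
[284.6 257.6] [0.3433 0.1681]
[310.1 257.4] [0.3432 0.0833]
[329.4 259.4] [0.3359 0.0194]
[329.4 256.9] [0.3442 0.0192]
top ((0.4787352681159973, 0.04776843637228012), (0.06430425494909286, 0.0610441192984581), 89.44538879394531)
[310.375 207.875] [329.375 225.875]
[329.4 208.1] [0.5081 0.0153]
[311.6 208.1] [0.5087 0.0752]
[310.9 225.4] [0.4502 0.0788]
[329.4 225.6] [0.4488 0.0167]
scene ((0.4983823895454407, 0.016213908791542053), (0.11503276228904724, 0.09038928896188736), 89.5277328491211)
[192.375 205.375] [238.125 240.375]
[230.1 205.4] [0.4548 0.0725]
[192.4 217.4] [ 0.4553 -0.0343]
[200.1 240.1] [ 0.5405 -0.0416]
[237.9 228.4] [0.5428 0.0599]
[237.9 218.1] [0.5085 0.0736]
```

View pics/c4.png

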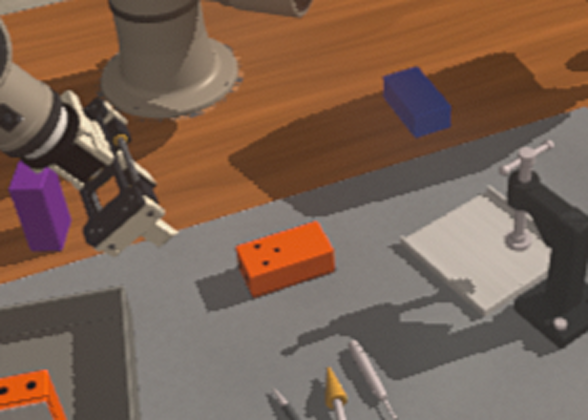

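The box lies flat and face up on the plate at crop (285,260), released, centre about (0.480, 0.020). Now a tilted regrasp near the drilled end: 50° tilt, coming from the drilled side.

Request:
jog_arm(deltas=[0,0.13,-0.18,0.04,0,0,0,0.27,-0.36,0.08,0,0,0,0.4,-0.54,0.12,0,0,0,0.54,-0.75,0.16,0,0,0,0.67,-0.94,0.202,0,0])

```text
time: 10.05
tool_pos: [0.4802, -0.0544, 0.0773]
tool_rot: [3.141, -0.869, 1.571]
contact_force: [0.5, -0.3, 0.1]
opening: 0.0828
```

```bash
python3 st.py
```

```text
t 10.05 pos [ 0.4802 -0.0544  0.0773] q [-0.678  0.747  1.688  0.649  1.39  -1.031] open 0.0828 F [ 0.5 -0.3  0.1]
toolz [ 0.     0.764 -0.646] tooly [ 1. -0.  0.] az -0.01
```

Request:
jog_arm(deltas=[0,0.12,-0.1,0,0,0,0,0.24,-0.2,0,0,0,0,0.36,-0.3,0,0,0,0,0.48,-0.4,0,0,0,0,0.59,-0.5,0,0,0])

```text
time: 10.47
tool_pos: [0.48, 0.0047, 0.0275]
tool_rot: [-3.141, -0.867, 1.571]
contact_force: [-0.1, 0.4, -0.2]
opening: 0.0829
```

Request:
jog_arm(deltas=[0,0,0,0,0,0,0,0,0,0,0,0,0,0,0,0,0,0,0,0,0,0,0,0,0,0,0,0,0,0], claw=0.3, newtons=40)

```text
time: 10.88
tool_pos: [0.4811, 0.0031, 0.0287]
tool_rot: [3.139, -0.866, 1.572]
contact_force: [-0.7, -1.6, 1.7]
opening: 0.0597
```

Request:
jog_arm(deltas=[0,0,0,0,0,0,0,0,0.05,0,0,0,0,0,0.15,0,0,0,0,0,0.3,0,0,0,0,0,0.45,0,0,0])

```text
time: 11.3
tool_pos: [0.4805, 0.0041, 0.0742]
tool_rot: [-3.141, -0.867, 1.571]
contact_force: [0.8, -0.4, -1.6]
opening: 0.0601
```

Request:
jog_arm(deltas=[0,0,0.15,0,0,0,0,0,0.3,0,0,0,0,0,0.5,0,0,0,0,0,0.7,0,0,0,0,0,0.9,0,0,0])

```text
time: 11.72
tool_pos: [0.4804, 0.0041, 0.1648]
tool_rot: [3.141, -0.867, 1.571]
contact_force: [-1.0, -0.2, -1.7]
opening: 0.0597
```

```bash
python3 st.py
```

```text
t 11.7167 pos [0.4804 0.0041 0.1648] q [-0.59   0.569  1.723  0.69   1.462 -0.893] open 0.0597 F [-1.  -0.2 -1.7]
toolz [-0.     0.762 -0.647] tooly [1. 0. 0.] az 0.03
```

Request:
jog_arm(deltas=[0,-0.05,0.04,-0.05,0,0,0,-0.1,0.08,-0.1,0,0,0,-0.15,0.12,-0.15,0,0,0,-0.2,0.16,-0.2,0,0,0,-0.25,0.2,-0.25,0,0])

```text
time: 12.13
tool_pos: [0.4805, -0.0213, 0.1845]
tool_rot: [3.14, -0.47, 1.571]
contact_force: [0.9, -0.4, -2.4]
opening: 0.06
```

Request:
jog_arm(deltas=[0,-0.05,0,-0.05,0,0,0,-0.1,0,-0.1,0,0,0,-0.15,0,-0.15,0,0,0,-0.2,0,-0.2,0,0,0,-0.25,0,-0.25,0,0])

```text
time: 12.55
tool_pos: [0.4804, -0.0461, 0.1844]
tool_rot: [3.14, -0.078, 1.571]
contact_force: [0.4, -0.7, -1.1]
opening: 0.0595
```

Request:
jog_arm(deltas=[0,-0.05,0,-0.05,0,0,0,-0.1,0,-0.1,0,0,0,-0.15,0,-0.15,0,0,0,-0.2,0,-0.2,0,0,0,-0.25,0,-0.25,0,0])

```text
time: 12.97
tool_pos: [0.4804, -0.071, 0.1844]
tool_rot: [3.14, 0.315, 1.57]
contact_force: [-0.5, 0.6, -1.7]
opening: 0.0596
```

```bash
python3 st.py
```

```text
t 12.9667 pos [ 0.4804 -0.071   0.1844] q [-0.11   0.333  1.745 -0.361  1.056  0.069] open 0.0596 F [-0.5  0.6 -1.7]
toolz [ 0.001 -0.31  -0.951] tooly [ 1.    -0.001  0.001] az -0.03
```

Request:
jog_arm(deltas=[0,-0.05,0,-0.05,0,0,0,-0.1,0,-0.1,0,0,0,-0.15,0,-0.15,0,0,0,-0.2,0,-0.2,0,0,0,-0.25,0,-0.25,0,0])

```text
time: 13.38
tool_pos: [0.4805, -0.096, 0.1843]
tool_rot: [3.139, 0.708, 1.568]
contact_force: [-0.0, -0.6, -1.9]
opening: 0.06
```

Request:
jog_arm(deltas=[0.04,-0.17,0,0,0,-0.012,0.08,-0.34,0,0,0,-0.024,0.12,-0.51,0,0,0,-0.036,0.16,-0.68,0,0,0,-0.048,0.21,-0.86,0,0,0,-0.061])

```text
time: 13.8
tool_pos: [0.5012, -0.1825, 0.1838]
tool_rot: [3.141, 0.704, 1.473]
contact_force: [-0.1, 0.9, -2.7]
opening: 0.0597
```

```bash
python3 st.py
```

```text
t 13.8 pos [ 0.5012 -0.1825  0.1838] q [-0.118  0.473  1.708 -0.809  1.107  0.412] open 0.0597 F [-0.1  0.9 -2.7]
toolz [-0.063 -0.644 -0.763] tooly [ 0.995 -0.097  0.   ] az -5.59
```

Request:
jog_arm(deltas=[0.04,-0.17,0,0,0,-0.012,0.08,-0.34,0,0,0,-0.024,0.12,-0.51,0,0,0,-0.036,0.16,-0.68,0,0,0,-0.048,0.21,-0.86,0,0,0,-0.061])

```text
time: 14.22
tool_pos: [0.5221, -0.2685, 0.1838]
tool_rot: [3.142, 0.703, 1.377]
contact_force: [0.0, 0.5, -1.2]
opening: 0.0597
```

```bash
python3 st.py; python3 - <<'E'
from h import *
a=snap('scene','s4');b=snap('top','t4')
A=cv2.resize(a[170:350,40:230,::-1],None,fx=2.3,fy=2.3,interpolation=cv2.INTER_CUBIC);B=cv2.resize(b[130:250,360:470,::-1],None,fx=3.2,fy=3.45,interpolation=cv2.INTER_CUBIC)
cv2.imwrite('pics/c5.png',np.hstack([A,B]))
E
```

```text
t 14.2167 pos [ 0.5221 -0.2685  0.1838] q [-0.266  0.542  1.581 -0.801  1.116  0.331] open 0.0597 F [ 0.   0.5 -1.2]
toolz [-0.125 -0.635 -0.763] tooly [ 0.981 -0.193  0.   ] az -11.11
```

View pics/c5.png

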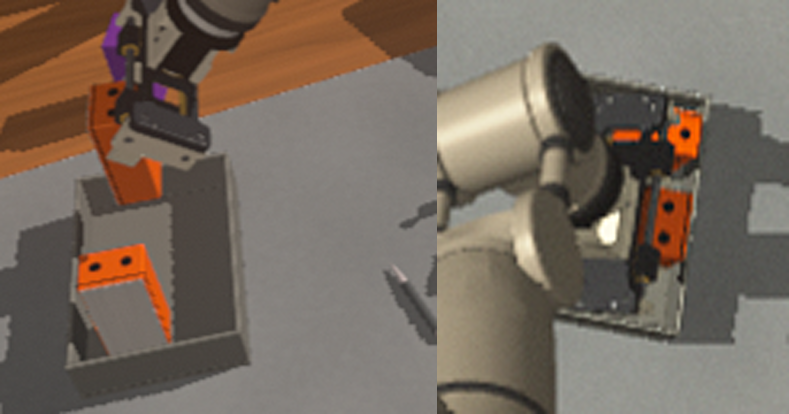

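Held box is upright over the tote's free half: holes up, scene crop (125,140), stored box untouched at (115,290). I shift 8 mm away from the stored box and lower.

Request:
jog_arm(deltas=[-0.04,0.01,-0.15,0,0,0,-0.08,0.015,-0.3,0,0,0,-0.08,0.015,-0.45,0,0,0,-0.08,0.015,-0.6,0,0,0,-0.08,0.015,-0.7,0,0,0])

```text
time: 14.73
tool_pos: [0.5138, -0.2657, 0.1123]
tool_rot: [-3.14, 0.703, 1.38]
contact_force: [0.3, 1.0, -2.2]
opening: 0.0597
```

Request:
jog_arm(deltas=[0,0,-0.06,0,0,0,0,0,-0.12,0,0,0,0,0,-0.17,0,0,0,0,0,-0.21,0,0,0,0,0,-0.23,0,0,0])

```text
time: 15.15
tool_pos: [0.5148, -0.2665, 0.0901]
tool_rot: [-3.142, 0.704, 1.379]
contact_force: [-0.1, -1.2, -0.7]
opening: 0.06
```

Request:
jog_arm(deltas=[0,0,-0.01,0,0,0,0,0,-0.02,0,0,0,0,0,-0.02,0,0,0])

```text
time: 15.4
tool_pos: [0.5148, -0.2665, 0.0883]
tool_rot: [3.141, 0.704, 1.379]
contact_force: [-1.1, 0.0, -1.1]
opening: 0.06
```

```bash
python3 st.py
```

```text
t 15.4 pos [ 0.5148 -0.2665  0.0883] q [-0.266  0.666  1.678 -0.9    0.968  0.523] open 0.06 F [-1.1  0.  -1.1]
toolz [-0.123 -0.635 -0.762] tooly [ 0.982 -0.19   0.   ] az -10.96
```

Request:
jog_arm(deltas=[0,0,-0.01,0,0,0,0,0,-0.015,0,0,0,0,0,-0.015,0,0,0])

```text
time: 15.65
tool_pos: [0.5147, -0.2665, 0.0867]
tool_rot: [-3.141, 0.704, 1.38]
contact_force: [0.6, 1.0, -1.4]
opening: 0.0598
```

Request:
jog_arm(deltas=[0,0,-0.01,0,0,0,0,0,-0.01,0,0,0,0,0,-0.01,0,0,0])

```text
time: 15.9
tool_pos: [0.5147, -0.2665, 0.0857]
tool_rot: [-3.141, 0.704, 1.38]
contact_force: [-0.2, -0.6, -1.6]
opening: 0.0599
```

Request:
jog_arm(deltas=[0,0,-0.01,0,0,0,0,0,-0.01,0,0,0,0,0,-0.01,0,0,0])

```text
time: 16.15
tool_pos: [0.5148, -0.2666, 0.0854]
tool_rot: [3.141, 0.704, 1.379]
contact_force: [-1.6, 1.2, 5.1]
opening: 0.0599
```

Floor contact at about 5 N. Releasing, then backing out along the tool axis.

Request:
jog_arm(deltas=[0,0,0.004,0,0,0,0,0,0.004,0,0,0,0,0,0.004,0,0,0,0,0,0.004,0,0,0,0,0,0.004,0,0,0], claw=0.83)

```text
time: 16.57
tool_pos: [0.5147, -0.2666, 0.085]
tool_rot: [-3.141, 0.704, 1.38]
contact_force: [0.1, 0.3, 1.1]
opening: 0.0761
```

Request:
jog_arm(deltas=[0.01,0.06,0.08,0,0,0,0.03,0.15,0.18,0,0,0,0.05,0.28,0.33,0,0,0,0.08,0.42,0.5,0,0,0,0.11,0.57,0.69,0,0,0])

```text
time: 16.98
tool_pos: [0.5258, -0.2082, 0.1554]
tool_rot: [-3.141, 0.703, 1.38]
contact_force: [1.0, -0.2, 0.1]
opening: 0.0765
```

Request:
jog_arm(deltas=[0,0.15,0.18,0,0,0,0,0.3,0.36,0,0,0,0,0.5,0.55,0,0,0,0,0.7,0.7,0,0,0,0,0.95,0.8,0,0,0])

```text
time: 17.4
tool_pos: [0.526, -0.1131, 0.2371]
tool_rot: [3.138, 0.703, 1.377]
contact_force: [1.2, -0.3, 0.3]
opening: 0.0758
```

Request:
jog_arm(deltas=[0,0.2,0,0,0,0,0,0.4,0,0,0,0,0,0.6,0,0,0,0,0,0.8,0,0,0,0,0,1,0,0,0,0])

```text
time: 17.82
tool_pos: [0.5255, -0.0124, 0.2353]
tool_rot: [3.141, 0.703, 1.38]
contact_force: [-0.5, 0.7, -0.2]
opening: 0.0762
```

Request:
jog_arm(deltas=[0,0.2,0,0,0,0,0,0.4,0,0,0,0,0,0.5,0,0,0,0,0,0.5,0,0,0,0,0,0.5,0,0,0,0])

```text
time: 18.23
tool_pos: [0.5258, 0.0358, 0.2346]
tool_rot: [3.141, 0.704, 1.381]
contact_force: [-0.6, -0.1, -0.8]
opening: 0.0761
```

```bash
python3 st.py; python3 - <<'E'
from h import *
a=snap('scene','s5');b=snap('top','t5')
A=cv2.resize(a[170:350,40:230,::-1],None,fx=2.3,fy=2.3,interpolation=cv2.INTER_CUBIC);B=cv2.resize(b[130:250,360:470,::-1],None,fx=3.2,fy=3.45,interpolation=cv2.INTER_CUBIC)
cv2.imwrite('pics/c6.png',np.hstack([A,B]))
E
```

```text
t 18.2333 pos [0.5258 0.0358 0.2346] q [ 0.263  0.559  1.39  -0.621  1.552  0.582] open 0.0761 F [-0.6 -0.1 -0.8]
toolz [-0.122 -0.635 -0.762] tooly [ 0.982 -0.189  0.   ] az -10.88
```

View pics/c6.png

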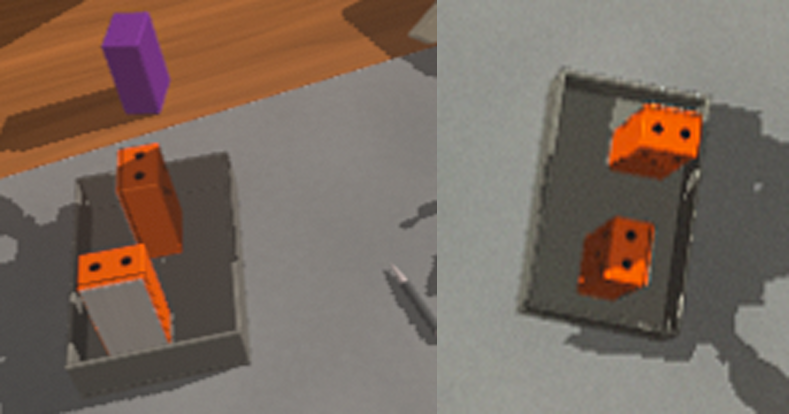

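Both enclosures stand in the tote: ours with holes up at scene crop (140,165) and top (630,250), the stored one at its old pixels (115,265). Quick numeric check, then hand in.

```bash
python3 - <<'E'
from h import *
def dark(f,roi):
    im=cv2.imread(f'pics/{f}.png');x0,x1,y0,y1=roi
    m=cv2.inRange(cv2.cvtColor(im,cv2.COLOR_BGR2HSV),(3,150,150),(14,255,255))[y0:y1,x0:x1]; M=cv2.moments(m,True);return round(M['m10']/M['m00']+x0,2),round(M['m01']/M['m00']+y0,2)
print('stored scene before/after',dark('s0',(70,120,276,320)),dark('s5',(70,120,282,320)),dark('s0',(70,120,282,320)))
t0,t5=[cv2.imread(f'pics/{f}.png') for f in('t0','t5')]
print('tools/tray diff', [dark(f,(410,450,155,182)) for f in('t0','t5')])
robot.hand_in()
E
```

```text
stored scene before/after (93.93, 289.48) (94.48, 291.65) (94.27, 291.65)
tools/tray diff [(428.02, 168.2), (428.23, 168.03)]
the job is handed in; nothing more can be done
```

The enclosure now stands upright in the tote on its plain end, drilled end up, and I handed the job in at about 18 s of the 62 s allowed. The hand-in gives no verdict.

- **Out of the tray:** I gripped the plain end, lifted it about 3 mm and drew it out from under the pad. The measured forces showed no sign of it touching the clamp.
- **On the plate:** I laid it flat and face up, pressed it down with up to about 20 N before easing off, and let go. A picture showed it flat and released.
- **In the tote:** I took it again near the drilled end with the gripper tilted 50°, turned it 90° upright and set it down at about 5 N. Then I released it and backed clear.

**Last checks:**
- The final picture shows both enclosures standing with holes up and the gripper well away.
- The stored enclosure's position in both camera views changed by about 0.2 pixel or less.
- No arm path came near the hand tools. I did not check their positions numerically at the end.
- I judged "upright" by eye and from the measured tool angles (89.95° turned), not from a separate measurement of the box.
- No check failed. The early scene and top views of the box differed by 1–2 pixels, about 3 mm.

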